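Open the piping-tip carousel at the red tub

ROBOT

A 6-joint arm with a two-finger parallel gripper is mounted at the origin on the work surface. World frame = base frame: x ahead of the robot, y to its left, z up, the work surface at z = 0. Lengths are in m, angles in degrees, forces in N, time in s.
With the tool pointing down it reaches from about 0.375 to 0.9 m from the base axis. Payload 3.1 kg.
Tool frame: the origin (TCP) lies midway between the tips of the shut fingers; the grasp point (between the pads) lies 19 mm behind it (manip.pinch_z is the distance from the TCP to the grasp point, in m); y points along the fingers, z is the direction in which the jaws open and shut, and the axes are right-handed (so a half turn about y gives the same grasp; the last joint's range is limited). The gripper opens to 85 mm and grips with 20 to 120 N. Pads are 22 mm wide; open, the fingers measure 114 mm over their backs; the gripper's body (76 mm by 85 mm) begins 54 mm behind the grasp point. The pads swing forward as they close: fully open they stand 13 mm farther back than shut.
Start: joints at [57.554, 30.224, 82.088, -0, 67.689, -10.227], TCP at [0.236, 0.579, 0.231] pointing down, gripper open.
Joint ranges: [-176.69, 176.69], [-43.24, 126.21], [12.49, 139.97], [-82, 262], [0, 151.66], [-163.58, 163.58]. Speed limits (degrees/s): [159.86, 159.86, 180, 180, 180, 180].

INTERFACE

Orientations are given as [roll, pitch, yaw] about the fixed x, y, z axes, in that order (R = Rz(yaw) Ry(pitch) Rx(roll)).
In Python, from workcell import manip gives the robot as it stands. The module is installed in compiled form; this text tells all that it offers.
- The arm moves only by the tool apply_moves, never from a script. Its argument "motion" is a list of rows, each a list of 6 numbers: the shift along the world's x, y, z in m, then the turn, a rotation vector about the world's x, y, z in degrees. A call has 1 to 10 rows; each row shifts and turns the commanded pose from where the row before left it; what a row does not reach is not made up. A row lasts 1/8 s, in which the tool goes at most 62.5 mm and 10.7 degrees, less where a joint would pass 70% of its speed; a pose out of reach is approached as far as the arm can. A call with a gripper value outside its range is refused whole. "hand" is the opening in per cent of the stroke, from 0 (shut) to 100 (fully open), set as the call begins (left out, the last holds). The fingers move at their own pace and stop on an object; "newtons" is the grip in N (left out, the last holds). Time passes only in rows, so rows that do not move let the fingers close. It gives the time, the measured TCP pose, the force and the opening at its end, in the units of the state.
- manip.read_state(): the state, without advancing time (a new reading comes with each control period).
- manip.camera(name): name is "scene" or "side" or "wrist"; returns a dict with "image" (384x512x3 uint8, red, green, blue), "vfov" (degrees; the focal length in pixels is half the picture's height over the tangent of half this angle, whatever the lens; pixels are square), "cx", "cy" (the principal point, pixels), "rvec" (rotation vector, rad) and "tvec" (3), from world to camera coordinates, as OpenCV has them; the wrist camera has in their place "mount" (4x4, takes a point from camera to tool coordinates, whose origin is the TCP and whose axes are the tool frame's). Camera axes: x right, y down, z forward; pixel columns grow to the right and rows downward; lengths in m; the calibration is good to about 2 mm. A picture is of the moment at which its call begins: read the wrist's pose just before it. There is no depth.
- manip.sign_off(): hands the job in, once; it reports no verdict.
Trained networks look in a picture, given as the dict that the camera call returned (one of the last four; its "shot" number tells which), for a name from the list of things; names that differ only in an ending like _2 or _b are one class to them, and where a whole thing is asked for, a point or a joint stands for the part that bears it (a point fixed in the world has none). Each returns a list of dicts, best first, with "conf" (0 to 1); they miss things now and then, are a little off and sometimes report something else, mostly with a low value. They report only what shows in the picture. A call takes as long as a camera call. They do not tell look-alikes from the thing itself.
- manip.boxes_of(picture, name): "xyz" ([x, y, z] in m, in the coordinates of the camera as it stood for that picture, good to about 4 mm: the middle of the surface that is visible of it).
- manip.masks_of(picture, name): "mask" (384x512 bool, what is visible of it).
The state is a dict: "time_s": time; "joint_pos": joint angles; "qd": joint speeds; "effort": joint torques, N m; "position": TCP position; "eef_rot": TCP orientation; "wrist_force": force on the tool from outside, world axes, zero at the start; "ft_torque": the same for the moment, N m; "width": finger opening in m.
Only numpy, scipy, OpenCV 4.12 (cv2) and the standard library are available. Lean on these libraries where they do the work, as an engineer would, in place of code of your own. Each camera call takes 0.05 s, during which the arm holds its last target. There are 200 camera calls.

TASK

Turn the lid of the wooden piping-tip carousel by its grip until the lid's opening sits squarely over the red tub, so that the tips in it can be taken out, then let go. Leave the lid of the grey carousel, which stands beside it, as it is.

Things in the scene. Friction and masses are not known exactly. Their poses are not given: they have to be found in the camera images.
- wood_lid_grip (a point): Grip point of the wooden carousel's lid: on its vertical turning axis, 80 mm above the bench. The grip is an upright dark wooden bar 50 mm long, 16 mm wide, standing 40 mm above the lid (lid face at 52 mm, bar top at 92 mm). The frame turns with the lid: x along the bar, towards the lid's opening; y across the bar (grip across it); z up. The tray below is wooden, 184 mm across, fixed.
- wood_lid_opening (a point): Middle of the opening in the wooden carousel's lid, 58 mm from the turning axis, 52 mm above the bench; turns with the lid. The lid is a white disc 136 mm across with one pie-slice opening 52 degrees wide. It turns either way with slight friction (0.05 N m) and stays where left. It starts over the empty place; the turn needed is 40 to 80 degrees left or right, one grasp.
- red_tub: Red tub clipped into the wooden carousel (the grey one has its own, ignore it): 47 mm across, 40 mm high, axis 58 mm from the lid's axis, origin centre of underside, 6 mm above the bench, z up. Six places 60 degrees apart hold five coloured tubs and one empty place; red is next to the empty place, on either side. The tubs' outer edges show beyond the lid's rim. Fixed.
- grey_lid_opening (a point): Middle of the opening in the lid of the other carousel, of the same make and size but with a grey tray and a black grip: 58 mm from that lid's turning axis, 52 mm above the bench. This lid turns as easily and must be left as it is.
There are look-alikes about, which are no part of the job. Leave any blue or yellow look-alike of the part that bears wood_lid_grip alone.

How it is judged:
By the outcome, as a careful person would: the job done as asked, in the order asked, and still so for the second after the job is handed in, with the robot touching nothing.
It also fails if it takes over 32 s, if anything falls off the work surface, if the arm or the gripper's body presses on something with over 40 N, if the wrist force passes 120 N, or if a joint passes its speed limit or range.

## Working session

There is one attempt and no reset: what is moved stays moved. The work goes in short steps, Python scripts to look and compute and a tool call to move; the robot and the scene stay as the last step left them, time stands still between calls to the robot, and variables do not carry over. Pictures are saved under pics/ and viewed, about 8 in all and at most 12, crops included, and the job is handed in when it is done.

Besides the shell and the picture viewer there is one more tool, called after "Request:" as name(argument=value, ...) on one line, values as JSON. apply_moves: Moves the arm, as the interface text tells. Its arguments: {"type":"object","properties":{"motion":{"type":"array"},"hand":{"type":"number"},"newtons":{"type":"number"}},"required":["motion"]}

```bash
mkdir -p pics; cat > h.py <<'E'
import numpy as np, cv2
from scipy.spatial.transform import Rotation as R
from workcell import manip
def ext(p,st=None):
    """world->camera R,t"""
    if 'mount' in p:
        T=np.eye(4);T[:3,:3]=R.from_euler('xyz',st['eef_rot'],degrees=True).as_matrix();T[:3,3]=st['position']
        M=np.linalg.inv(T@np.array(p['mount']));return M[:3,:3],M[:3,3]
    return cv2.Rodrigues(np.array(p['rvec'],float))[0],np.array(p['tvec'],float).ravel()
def f(p): return 192/np.tan(np.radians(p['vfov'])/2)
def ray(p,uv,st=None):
    A,t=ext(p,st);d=A.T@np.array([(uv[0]-p['cx'])/f(p),(uv[1]-p['cy'])/f(p),1]);return -A.T@t,d
def onz(p,uv,z,st=None):
    o,d=ray(p,uv,st);return o+d*(z-o[2])/d[2]
def proj(p,X,st=None):
    A,t=ext(p,st);c=A@np.array(X)+t;return np.array([p['cx']+f(p)*c[0]/c[2],p['cy']+f(p)*c[1]/c[2]])
def tow(p,x,st=None):
    A,t=ext(p,st);return A.T@(np.array(x)-t)
E
python3 - <<'E'
from h import *
st=manip.read_state();print(st)
ims=[]
for c in ['scene','side','wrist']:
    s=manip.read_state();p=manip.camera(c);ims.append(p['image'][:,:,::-1])
    cv2.imwrite(f'pics/{c}0.png',ims[-1]); print(c,{k:v for k,v in p.items() if k!='image'})
    for n in ['wood_lid_grip','wood_lid_opening','red_tub','grey_lid_opening']:
        for b in manip.boxes_of(p,n): print(n,round(b['conf'],2),tow(p,b['xyz'],s).round(4),proj(p,tow(p,b['xyz'],s),s).round())
E
```

```text
{'time_s': 0.0, 'joint_pos': array([ 5.75531929e+01,  3.02802542e+01,  8.21574706e+01,  9.40417929e-04,
        6.76893879e+01, -1.02258099e+01]), 'qd': array([ 0.02709975,  0.04757912,  0.05135064, -0.00118693,  0.04531502,
       -0.0265713 ]), 'effort': array([ 1.39466642e-04, -4.42335677e+01, -1.78031731e+01, -4.45349451e-05,
        8.27710668e-03, -2.56883261e-06]), 'position': array([0.23592026, 0.57797905, 0.23031379]), 'eef_rot': array([-9.01249394e+01,  2.34214880e-02, -2.22213807e+01]), 'wrist_force': array([ 0.02968304,  0.50071147, -0.16946232]), 'ft_torque': array([ 0.00755276,  0.01142216, -0.01048332]), 'width': 0.0854847423110742}
scene {'vfov': 54.213726397994925, 'cx': 258.87635592336386, 'cy': 195.10710956491016, 'rvec': array([ 1.76490145,  1.65008139, -0.72043734]), 'tvec': array([-0.05169808, -0.24836338,  1.20519313]), 'shot': 1}
wood_lid_grip 0.84 [ 0.5349 -0.1769  0.0491] [167. 233.]
wood_lid_grip 0.8 [0.3563 0.0539 0.0525] [271. 173.]
wood_lid_grip 0.79 [ 0.2915 -0.1928  0.056 ] [170. 159.]
wood_lid_opening 0.93 [0.3523 0.0525 0.0538] [270. 172.]
wood_lid_o
[... 623 characters left out ...]
.0761 0.0523] [318. 239.]
wood_lid_opening 0.78 [ 0.5243 -0.174   0.0523] [251. 159.]
wood_lid_opening 0.68 [ 0.2799 -0.1714  0.0509] [351. 172.]
red_tub 0.48 [ 0.539  -0.1105  0.0335] [240. 179.]
grey_lid_opening 0.96 [0.5837 0.1889 0.0486] [175. 262.]
wrist {'vfov': 65.03801198861784, 'cx': 252.5836618616883, 'cy': 187.23484394107754, 'mount': array([[-4.82245828e-04,  9.53980969e-01,  2.99866768e-01,
        -7.62182869e-02],
       [ 7.80051151e-04, -2.99866353e-01,  9.53980902e-01,
        -1.42453583e-01],
       [ 9.99999579e-01,  6.93964728e-04, -5.99544655e-04,
        -7.37147817e-04],
       [ 0.00000000e+00,  0.00000000e+00,  0.00000000e+00,
         1.00000000e+00]]), 'shot': 3}
```

View pics/scene0.png

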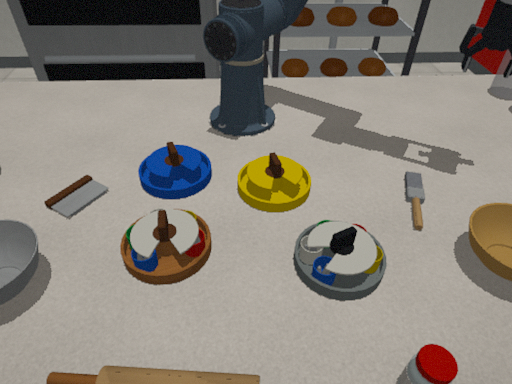

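View pics/side0.png

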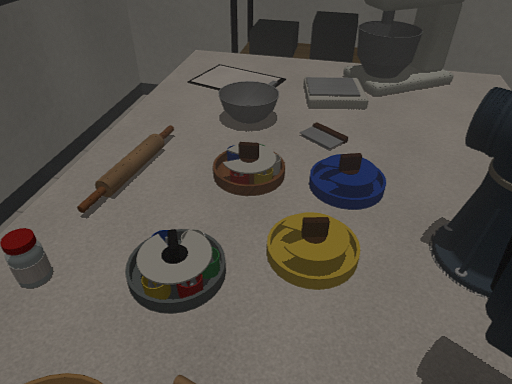

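The scene picture shows four candidates:
- Blue carousel at (175,165): a look-alike.
- Yellow carousel at (273,180): a look-alike.
- Grey tray with black grip at (340,255): to be left alone.
- Wooden tray with white lid and dark brown bar at (167,240): this fits the description.

I'll confirm it in a crop.

```bash
python3 - <<'E'
import cv2
a=cv2.imread('pics/scene0.png')[195:285,110:225];b=cv2.imread('pics/side0.png')[135:200,200:300]
a=cv2.resize(a,(400,313),interpolation=3);b=cv2.resize(b,(400,260),interpolation=3)
b=cv2.copyMakeBorder(b,0,53,0,0,0);cv2.imwrite('pics/crop1.png',cv2.hconcat([a,b]))
E
```

```text
(no output)
```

View pics/crop1.png

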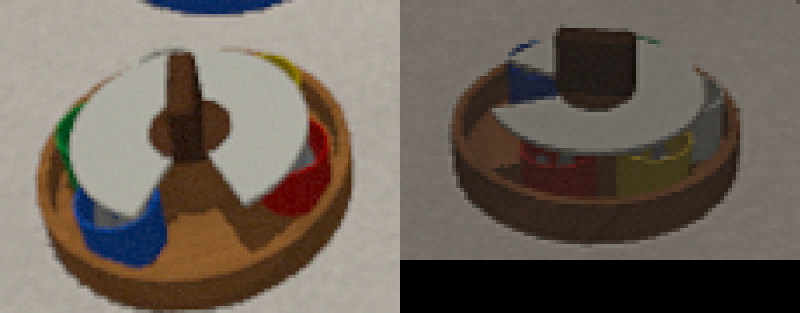

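Request:
apply_moves(motion=[[0.017,-0.046,0.006,0,0,0],[0.017,-0.046,0.006,0,0,0],[0.017,-0.046,0.006,0,0,0],[0.017,-0.046,0.006,0,0,0],[0.017,-0.046,0.006,0,0,0],[0.017,-0.046,0.006,0,0,0],[0.017,-0.046,0.006,0,0,0],[0.017,-0.046,0.006,0,0,0]], hand=100)

```text
time_s: 1.75
position: [0.3728, 0.2092, 0.2798]
eef_rot: [-90.0, -0.1, -22.2]
wrist_force: [0.8, 0.3, 0.2]
width: 0.0853
```

Request:
apply_moves(motion=[[0.017,-0.046,0,0,0,0],[0.017,-0.046,0,0,0,0],[0.017,-0.046,0,0,0,0],[0.017,-0.046,0,0,0,0],[0.017,-0.046,0,0,0,0],[0.017,-0.046,0,0,0,0],[0.017,-0.046,0,0,0,0],[0.017,-0.046,0,0,0,0],[0,0,0,0,0,0],[0,0,0,0,0,0]])

```text
time_s: 3.0
position: [0.5077, -0.157, 0.279]
eef_rot: [-90.0, 0.1, -22.3]
wrist_force: [-0.1, 0.9, -0.3]
width: 0.0856
```

```bash
python3 - <<'E'
from h import *
s=manip.read_state();p=manip.camera('wrist');print(s['time_s'],s['position'],s['eef_rot'],s['joint_pos'],s['qd'].max())
np.save('w1.npy',{'s':s,'p':p},allow_pickle=True)
cv2.imwrite('pics/w1.png',cv2.resize(p['image'][:,:,::-1],(768,576)))
for n in ['wood_lid_grip','wood_lid_opening','red_tub','grey_lid_opening']:
    for b in manip.boxes_of(p,n): print(n,round(b['conf'],2),tow(p,b['xyz'],s).round(4),proj(p,tow(p,b['xyz'],s),s).round())
E
```

```text
3.0 [ 0.50771863 -0.15699637  0.27902562] [-8.99675027e+01  8.01082014e-02 -2.22515481e+01] [-2.92514413e+01  1.97896510e+01  9.20716372e+01  2.42212163e-02
  6.82221850e+01 -9.70088732e+01] 1.2839974353330577
wood_lid_grip 0.9 [ 0.5243 -0.1755  0.0549] [245. 175.]
wood_lid_grip 0.8 [0.4025 0.0337 0.0528] [380.   2.]
wood_lid_grip 0.77 [ 0.3195 -0.2184  0.0601] [134.  20.]
wood_lid_opening 0.93 [ 0.5243 -0.1781  0.0484] [243. 174.]
wood_lid_opening 0.88 [ 0.3175 -0.2192  0.0512] [135.  20.]
wood_lid_opening 0.8 [0.3988 0.0347 0.0517] [380.  -2.]
red_tub 0.52 [ 0.5513 -0.1117  0.0314] [297. 171.]
grey_lid_opening 0.57 [0.568  0.1355 0.0499] [498. 112.]
```

View pics/w1.png

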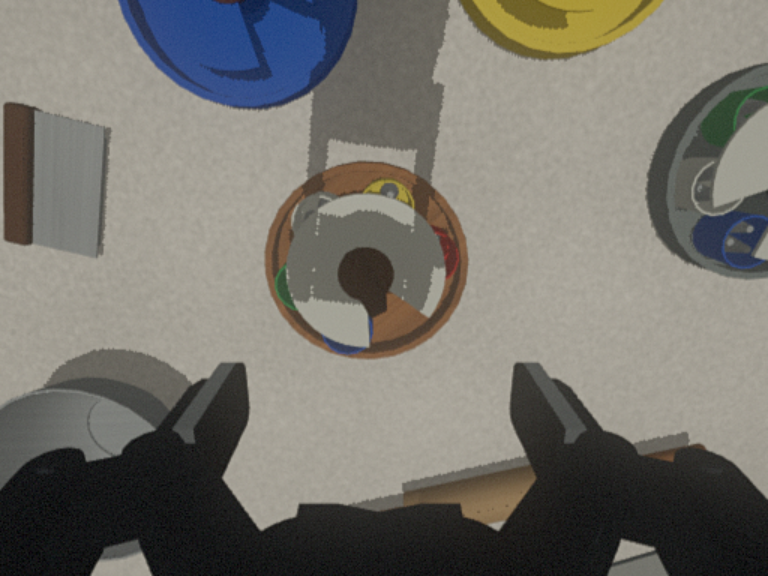

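The wrist picture shows the wooden carousel at about (366,262) in the 2x image. Its opening is at lower right (400,315), red is at the right rim (450,255) and blue is at (345,345). I'll now fit a lid model to the masks in several views.

```bash
cat > fit.py <<'E'
from h import *
from scipy.optimize import minimize
def shots():
    V=[]
    for c in ['scene','side','wrist']:
        s=manip.read_state();p=manip.camera(c);best=None
        for b in manip.masks_of(p,'wood_lid_grip'):
            ys,xs=np.nonzero(b['mask']);g=onz(p,(xs.mean(),ys.mean()),.052,s)
            if np.hypot(g[0]-.53,g[1]+.175)<.06 and best is None: best=b['mask']
        hsv=cv2.cvtColor(p['image'],cv2.COLOR_RGB2HSV).astype(int)
        red=((hsv[...,0]<4)|(hsv[...,0]>174))&(hsv[...,1]>150)&(hsv[...,2]>40)
        u,v=proj(p,(.53,-.175,.05),s);yy,xx=np.mgrid[:384,:512];red&=np.hypot(xx-u,yy-v)<75
        print(c,None if best is None else best.sum(),red.sum());V.append((c,p,s,best,red))
    return V
K=4
def poly(m,p,s,P):
    q=np.array([proj(p,x,s) for x in P]);q=((q+.5)*K*16-8).astype(np.int32);return q
def ring(x,y,z,r,a0=0,a1=360): 
    a=np.radians(np.linspace(a0,a1,60));return [(x+r*np.cos(t),y+r*np.sin(t),z) for t in a]
def lid(V,q,bar=True):
    c,p,s=V[:3];x,y,z,th=q;m=np.zeros((384*K,512*K),np.uint8)
    cv2.fillPoly(m,[poly(m,p,s,ring(x,y,z,.068,th+26,th+334)+[(x,y,z)])],1,shift=4)
    if bar:
        t=np.radians(th);B=[(x+a*np.cos(t)-b*np.sin(t),y+a*np.sin(t)+b*np.cos(t),h) for a in(-.025,.025) for b in(-.008,.008) for h in(z,z+.04)]
        cv2.fillConvexPoly(m,cv2.convexHull(poly(m,p,s,B)),1,shift=4)
    return m
def tub(V,q,ph):
    c,p,s=V[:3];x,y,z,th=q;m=np.zeros((384*K,512*K),np.uint8);a=np.radians(ph);u,v=x+.058*np.cos(a),y+.058*np.sin(a)
    cv2.fillConvexPoly(m,cv2.convexHull(poly(m,p,s,ring(u,v,.006,.0235)+ring(u,v,.046,.0235))),1,shift=4)
    m[lid(V,q)>0]=0;return m
def iou(m,mask):
    M=cv2.resize(mask.astype(np.uint8),None,fx=K,fy=K,interpolation=0);return (m&M).sum()/max(1,(m|M).sum())
def run(V,q0):
    W=[v for v in V if v[3] is not None]
    best=min((minimize(lambda e:-sum(iou(lid(v,q0+e*[.01,.01,.01,10]),v[3]) for v in W),np.array([0,0,0,d]),method='Nelder-Mead',options=dict(initial_simplex=np.array([0,0,0,d])+np.vstack([np.zeros(4),np.eye(4)*.8]),maxfev=90)) for d in(-2.,2.)),key=lambda r:r.fun)
    q=q0+best.x*[.01,.01,.01,10]
    print('lid x y z th',q.round(4),[round(iou(lid(v,q),v[3]),3) for v in W])
    return q
E
cat > m1.py <<'E'
from fit import *
V=shots();q=run(V,np.array([.53,-.176,.052,0]))
for v in V:
    r=[(iou(tub(v,q,a),v[4]),a) for a in range(int(q[3])-90,int(q[3])+91,2)];print(v[0],[(round(i,2),a) for i,a in sorted(r)[-3:]])
    im=v[1]['image'][:,:,::-1].copy();im=cv2.resize(im,None,fx=K,fy=K)
    cs,_=cv2.findContours(lid(v,q),0,2);cv2.drawContours(im,cs,-1,(255,0,255),2)
    cs,_=cv2.findContours(tub(v,q,max(r)[1]),0,2);cv2.drawContours(im,cs,-1,(0,255,255),2)
    a=(proj(v[1],q[:3],v[2])*K).astype(int);cr=im[a[1]-180:a[1]+180,a[0]-200:a[0]+200];cv2.imwrite(f'pics/_{v[0]}.png',cv2.resize(cr,(266,240)))
cv2.imwrite('pics/fit1.png',cv2.hconcat([cv2.imread(f'pics/_{v[0]}.png') for v in V]))
E
time python3 m1.py
```

```text
scene 2253 213
side 1208 90
wrist 7635 27
lid x y z th [ 0.534  -0.182   0.0498  5.488 ] [np.float64(0.962), np.float64(0.935), np.float64(0.975)]
scene [(np.float64(0.61), 81), (np.float64(0.62), 85), (np.float64(0.63), 83)]
side [(np.float64(0.26), 83), (np.float64(0.27), 81), (np.float64(0.27), 79)]
wrist [(np.float64(0.08), 81), (np.float64(0.09), 77), (np.float64(0.09), 79)]
real	0m18.324s
user	0m16.343s
sys	0m1.163s
```

View pics/fit1.png

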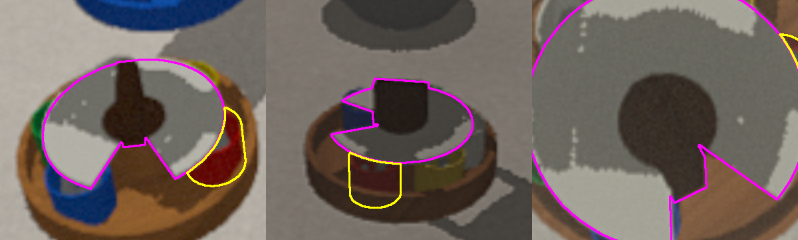

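The lid model fits well: axis near (0.534,-0.182), face at about 0.050 and bar/opening direction at about 5.5°. Red lies counter-clockwise of it at about 80°. Joint 6 only allows that turn with the half-turned grasp, so I'll turn the tool by -152°. That also gives a second wrist view.

Request:
apply_moves(motion=[[0.004,-0.002,0,0,0,-10.2],[0.004,-0.002,0,0,0,-10.2],[0.004,-0.002,0,0,0,-10.2],[0.004,-0.002,0,0,0,-10.2],[0.004,-0.002,0,0,0,-10.2],[0.004,-0.002,0,0,0,-10.2],[0.004,-0.002,0,0,0,-10.2],[0.004,-0.002,0,0,0,-10.2]])

```text
time_s: 4.55
position: [0.5404, -0.1735, 0.2792]
eef_rot: [-90.0, 0.0, -104.2]
wrist_force: [0.2, -0.0, -0.6]
width: 0.0852
```

Request:
apply_moves(motion=[[0.004,-0.002,0,0,0,-10.2],[0.004,-0.002,0,0,0,-10.2],[0.004,-0.002,0,0,0,-10.2],[0.004,-0.002,0,0,0,-10.2],[0.004,-0.002,0,0,0,-10.2],[0.004,-0.002,0,0,0,-10.2],[0.004,-0.002,0,0,0,-9.4],[0,0,0,0,0,0],[0,0,0,0,0,0]])

```text
time_s: 5.68
position: [0.5681, -0.1873, 0.2792]
eef_rot: [-90.0, -0.0, -174.3]
wrist_force: [0.5, -0.2, -0.1]
width: 0.0857
```

```bash
cat > m2.py <<'E'
from fit import *
import pickle
V=shots();pickle.dump(V,open('v2.pkl','wb'));s=V[2][2];print(s['time_s'],s['position'].round(4),s['eef_rot'].round(2),s['joint_pos'].round(1))
q=run(V,np.array([.534,-.182,.051,5.5]))
np.save('q2.npy',q)
v=V[2];im=cv2.resize(v[1]['image'][:,:,::-1],None,fx=K,fy=K)
cs,_=cv2.findContours(lid(v,q),0,2);cv2.drawContours(im,cs,-1,(255,0,255),2)
a=(proj(v[1],q[:3],v[2])*K).astype(int);o=np.maximum(a-[400,320],0);print('crop origin',o)
cv2.imwrite('pics/w2.png',im[o[1]:o[1]+600,o[0]:o[0]+800])
E
python3 m2.py
```

```text
scene 2285 211
side 1203 98
wrist 7245 57
5.875 [ 0.5682 -0.1873  0.2793] [ -90.     -0.   -174.37] [-28.9  25.3  82.8   0.   71.9  55.4]
lid x y z th [ 0.5327 -0.1817  0.0491  5.9575] [np.float64(0.948), np.float64(0.94), np.float64(0.981)]
crop origin [578 411]
```

View pics/w2.png

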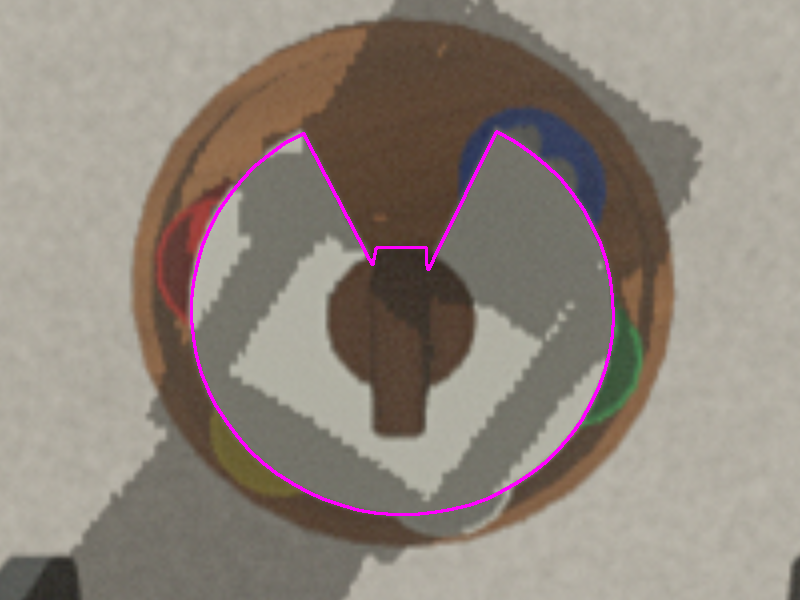

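The crop shows red at left (190,250), blue at (535,160), green at (615,370), yellow at (260,460) and the empty place straight up. The lid contour fits. Next I'll fit the tub ring's angle from all four coloured tubs.

```bash
cat > tubs.py <<'E'
from fit import *
H={'red':(0,[(0,4),(172,180)]),'yellow':(60,[(22,34)]),'green':(180,[(45,85)]),'blue':(240,[(105,130)])}
def tubfit(v,q):
    hsv=cv2.cvtColor(v[1]['image'],cv2.COLOR_RGB2HSV).astype(int);u=proj(v[1],q[:3],v[2]);yy,xx=np.mgrid[:384,:512]
    near=(np.hypot(xx-u[0],yy-u[1])<75)&(hsv[...,1]>110)&(hsv[...,2]>25)
    A=np.arange(60,112,1);tot=0
    for n,(d,hs) in H.items():
        m=near&np.any([(hsv[...,0]>=a)&(hsv[...,0]<=b) for a,b in hs],axis=0)
        m=cv2.morphologyEx(m.astype(np.uint8),cv2.MORPH_OPEN,np.ones((2,2)))>0
        r=np.array([iou(tub(v,q,a+d),m) for a in A]);tot=tot+r;print(v[0],n,m.sum(),A[r.argmax()],r.max().round(2))
    print(v[0],'all',A[tot.argmax()],tot.max().round(2))
E
python3 - <<'E'
from tubs import *
import pickle
V=pickle.load(open('v2.pkl','rb'));q=np.load('q2.npy')
for i in (0,2): tubfit(V[i],q)
v=V[2];o=np.array([578,411])
for n,px in dict(red=(157,258),rimL=(132,285),rimR=(675,285),rimT=(403,18),rimB=(403,546)).items(): print(n,onz(v[1],(o+px)/K,.046 if n=='red' else .03,v[2]).round(4))
for n,px in dict(bar0=(372,250),bar1=(429,250),bar2=(426,436),bar3=(372,436)).items(): print(n,onz(v[1],(o+px)/K,.092,v[2]).round(4))
E
```

```text
scene red 230 80 0.67
scene yellow 42 78 0.61
scene green 53 78 0.44
scene blue 2527 82 0.12
scene all 78 1.81
wrist red 126 83 0.4
wrist yellow 149 81 0.71
wrist green 0 60 0.0
wrist blue 26 76 0.06
wrist all 81 1.16
red [ 0.545  -0.1022  0.046 ]
rimL [ 0.5306 -0.0907  0.03  ]
rimR [ 0.5486 -0.2725  0.03  ]
rimT [ 0.6261 -0.1735  0.03  ]
rimB [ 0.4427 -0.1903  0.03  ]
bar0 [ 0.5654 -0.1717  0.092 ]
bar1 [ 0.567  -0.1876  0.092 ]
bar2 [ 0.511  -0.1922  0.092 ]
bar3 [ 0.5095 -0.1764  0.092 ]
```

```bash
python3 - <<'E'
from tubs import *
import pickle
V=pickle.load(open('v2.pkl','rb'));v=V[2];o=np.array([578,411])
P=np.array([onz(v[1],(o+px)/K,.046,v[2])[:2] for px in [(229,258),(282,425),(570,352),(533,180)]]);d=np.array([0,60,180,240])
from scipy.optimize import least_squares
M=lambda e:(e[:2]+.058*np.c_[np.cos(np.radians(e[2]*100+d)),np.sin(np.radians(e[2]*100+d))]-P).ravel()
r=least_squares(M,[.533,-.182,.8]);print(P.round(4),r.x*[1,1,100],r.fun.round(4))
c=np.array([.5335,-.1817]);w=P-c;print('angles-d',(np.degrees(np.arctan2(w[:,1],w[:,0]))-d)%360,np.hypot(*w.T))
E
```

```text
[[ 0.5473 -0.1251]
 [ 0.4916 -0.1455]
 [ 0.5266 -0.238 ]
 [ 0.5818 -0.2189]] [ 0.5368257  -0.18188558 80.24976702] [-0.0006  0.0004  0.0006  0.0007  0.0004 -0.001  -0.0004 -0.0001]
angles-d [76.32961539 79.17157512 83.00614362 82.40633108] [0.05824212 0.05534008 0.05673452 0.06098321]
```

Tub ring angle is 80.2° (residuals under 1 mm) and the lid is at 5.6°, so the turn needed is about +75°. Axis is about (0.535,-0.182). I'll descend onto the bar and grip it.

Request:
apply_moves(motion=[[-0.006,0.001,-0.03,0,0,0],[-0.006,0.001,-0.03,0,0,0],[-0.006,0.001,-0.03,0,0,0],[-0.006,0.001,-0.03,0,0,0],[-0.006,0.001,-0.03,0,0,0],[-0.003,0,-0.025,0,0,0],[0,0,-0.02,0,0,0],[0,0,-0.02,0,0,0],[0,0,0,0,0,0]])

```text
time_s: 7.1
position: [0.5344, -0.182, 0.0631]
eef_rot: [-90.1, -0.1, -174.4]
wrist_force: [0.4, 0.7, 0.1]
width: 0.0857
```

Request:
apply_moves(motion=[[0,0,0,0,0,0],[0,0,0,0,0,0],[0,0,0,0,0,0],[0,0,0,0,0,0],[0,0,0,0,0,0],[0,0,0,0,0,0],[0,0,0,0,0,0],[0,0,0,0,0,0]], hand=0, newtons=30)

```text
time_s: 8.1
position: [0.5353, -0.1801, 0.0651]
eef_rot: [-90.2, 0.0, -174.5]
wrist_force: [1.5, 7.5, 6.4]
width: 0.0157
```

Gripped at 15.7 mm. The wrist was pushed about 2 mm in +y, so I'll relieve that and then turn +75°.

Request:
apply_moves(motion=[[0,0.002,0.002,0,0,0],[0,0,0,0,0,0],[0,0,0,0,0,0]])

```text
time_s: 8.48
position: [0.5353, -0.18, 0.0653]
eef_rot: [-90.1, -0.0, -174.4]
wrist_force: [4.8, 1.7, -15.3]
width: 0.015
```

Request:
apply_moves(motion=[[0,0,0,0,0,7.5],[0,0,0,0,0,7.5],[0,0,0,0,0,7.5],[0,0,0,0,0,7.5],[0,0,0,0,0,7.5],[0,0,0,0,0,7.5]])

```text
time_s: 9.22
position: [0.5347, -0.179, 0.0653]
eef_rot: [-90.2, 0.1, -129.2]
wrist_force: [3.9, 5.1, -14.8]
width: 0.0154
```

Request:
apply_moves(motion=[[0,0,0,0,0,7.5],[0,0,0,0,0,7.5],[0,0,0,0,0,7.5],[0,0,0,0,0,7.5],[0,0,0,0,0,0],[0,0,0,0,0,0],[0,0,0,0,0,0]])

```text
time_s: 10.1
position: [0.534, -0.1787, 0.0653]
eef_rot: [-90.2, 0.2, -99.4]
wrist_force: [2.1, 4.5, -11.9]
width: 0.0155
```

Request:
apply_moves(motion=[[0,0,0,0,0,0],[0,0,0,0,0,0],[0,0,0,0,0,0],[0,0,0,0,0,0],[0,0,0,0,0,0],[0,0,0,0,0,0]], hand=100)

```text
time_s: 10.85
position: [0.5353, -0.1804, 0.0663]
eef_rot: [-90.0, -0.0, -99.4]
wrist_force: [0.6, 0.6, 0.1]
width: 0.0853
```

Request:
apply_moves(motion=[[0,0,0.025,0,0,0],[0,0,0.03,0,0,0],[0,0,0.03,0,0,0],[0,0.006,0.03,0,0,0],[0,0.006,0.03,0,0,0],[0,0.006,0.03,0,0,0],[0,0.006,0.03,0,0,0],[0,0.006,0.01,0,0,0],[0,0,0,0,0,0],[0,0,0,0,0,0]])

```text
time_s: 12.1
position: [0.5345, -0.1501, 0.2799]
eef_rot: [-90.2, 0.0, -99.4]
wrist_force: [-0.6, -0.3, -0.1]
width: 0.0853
```

```bash
sed -e 's/v2.pkl/v3.pkl/;s/q2.npy/q3.npy/;s/w2.png/w3.png/;s/5.5\]/80.5]/;s/.534,-.182,.051/.5345,-.181,.051/' m2.py > m3.py; python3 m3.py
```

```text
scene 2310 351
side 1153 127
wrist 7461 176
12.3 [ 0.5349 -0.1505  0.2802] [-9.011e+01  3.000e-02 -9.944e+01] [-27.2  21.7  88.7  -0.   69.7 -17.8]
lid x y z th [ 5.33700e-01 -1.82500e-01  4.89000e-02  8.12029e+01] [np.float64(0.966), np.float64(0.948), np.float64(0.972)]
crop origin [623 399]
```

View pics/w3.png

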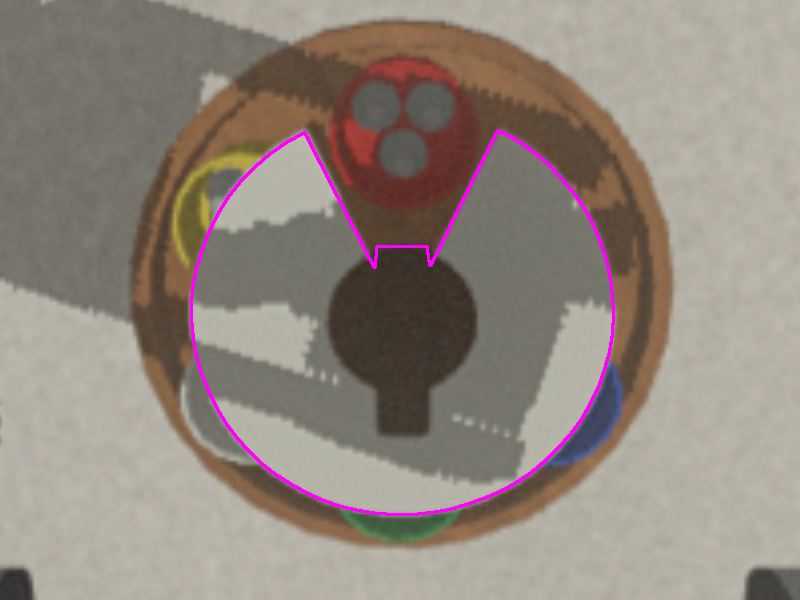

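The red tub (404,132) sits centred in the opening (mid x about 401), within about 1°. I'll check that the grey lid is unchanged, then hand in.

```bash
python3 - <<'E'
from h import *
p=manip.camera('scene');a=cv2.imread('pics/scene0.png')[215:300,290:390].astype(int);b=p['image'][:,:,::-1][215:300,290:390].astype(int)
print('grey diff px',(abs(a-b).max(2)>60).sum(),[tow(p,x['xyz']).round(4) for x in manip.boxes_of(p,'grey_lid_opening')[:1]])
print(manip.read_state()['time_s'],manip.sign_off())
E
```

```text
grey diff px 0 [array([0.5989, 0.1722, 0.0511])]
the job is handed in; nothing more can be done
12.5 None
```

I turned the wooden carousel's lid about 75° counter-clockwise in one grasp, so its opening now sits over the red tub. I then let go, backed the gripper away and handed the job in at 12.5 s.

- **Alignment:** my last fit put the lid at 81.2°, against about 80.2° measured for the red tub before the turn. The last wrist picture also shows the tub centred in the opening to within about 1°.
- **Grey carousel:** no pixel around it changed noticeably in the scene picture, and its opening was detected in the same place as at the start.
- **Forces:** the highest force reported at the end of any move was about 16 N.
- **Small disagreements:** the axis position differed by 2–4 mm between measurements. The fitted lid height was 49 mm against the stated 52 mm. The colour-mask fits of the red tub were weak, ranging from 78° to 83°, so I took its angle from tub centres I read off the wrist picture, which agreed to 1 mm.

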